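Find the duct flap with the broken catch and push it open

ROBOT

A 7-joint arm with a two-finger parallel gripper is mounted at the origin on a cart in front of the work surface, level with it; the furniture and walls round the work are solid. World frame = base frame: x ahead of the robot, y to its left, z up, the work surface at z = 0. Lengths are in m, angles in rad, forces in N, time in s.
With the tool pointing down it reaches from about 0.4 to 0.85 m from the base axis. Payload 10.4 kg.
Tool frame: the origin (TCP) lies midway between the tips of the shut fingers; the grasp point (between the pads) lies 19 mm behind it; z points along the fingers, y is the line along which they close (so a half turn about z gives the same grasp; the last joint's range is limited). The gripper opens to 87 mm and grips with 3 to 60 N. Pads are 19 mm wide; open, the fingers measure 117 mm over their backs; the gripper's body (75 mm by 190 mm) begins 51 mm behind the grasp point.
Start: joints at [-1.147, 0.332, -0.065, 1.46, 0.022, 1.35, -0.088], TCP at [0.27, 0.564, 0.223] pointing down, gripper open.
Joint ranges: [-2.6, 2.6], [-0.5, 2.12], [-1.47, 1.34], [0.16, 2.42], [-1.27, 4.41], [0.06, 2.06], [-2.6, 2.6]. Speed limits (rad/s): [2.22, 2.22, 2.79, 2.79, 3.14, 3.14, 3.14].

INTERFACE

Orientations are given as a unit quaternion [x, y, z, w].
In Python, from bench import r gives the robot as it stands.
- The arm moves only by the tool apply_moves, never from a script. Its argument "steps" is a list of rows, each a list of 7 numbers: the turn, a rotation vector about the tool's x, y, z in rad, then the shift along the tool's x, y, z in mm, then the opening, from -1 (shut) to 1 (fully open). In form: [[ax, ay, az, x, y, z, claw], ...]. A call has 1 to 20 rows; each row is the pose to reach, as a shift and turn from the pose commanded when the call began, along the tool's axes at that moment; what a row does not reach only later rows make up. A row lasts 1/12 s, in which the tool goes at most 41.7 mm and 7.16 degrees, less where a joint would pass 70% of its speed; a pose out of reach is approached as far as the arm can. A call with a gripper value outside its range is refused whole. The fingers move at their own pace and stop on an object; "force" is the grip in N (left out, the last holds). Time passes only in rows, so rows that repeat a pose let the fingers close. It gives the time, the measured TCP pose, the force, the opening and the grip force at its end, in the units of the state.
- r.read_state(): the state, without advancing time (a new reading comes with each control period).
- r.camera(name): name is "side" or "top" or "wrist"; returns a dict with "pixels" (480x640x3 uint8, red, green, blue), "z_map" (480x640 float32, m along the optical axis (not along the pixel's ray), 0 where there is no reading), "fovy" (degrees; the focal length in pixels is half the picture's height over the tangent of half this angle, whatever the lens; pixels are square), "cx", "cy" (the principal point, pixels), "k1" (the pictures are not rectified: a ray, as slopes to the right and down, at radius r is drawn at 1 + k1 r^2 times it, then the intrinsics apply), "position" and "orientation" of the camera in the world. Camera axes: x right, y down, z forward; pixel columns grow to the right and rows downward; lengths in m; the calibration is good to about 2 mm. A picture is of the moment at which its call begins.
- r.close_job(): hands the job in; it is judged then, once.
The state is a dict: "time": time; "joint_positions": joint angles; "joint_vel": joint speeds; "joint_torque": joint torques, N m; "ee_pos": TCP position; "eef_rot": TCP orientation; "ft_force": force on the tool from outside, world axes, zero at the start; "torque": the same for the moment, N m; "width": finger opening in m; "grip_force": force on a finger pad.
Only numpy, scipy, OpenCV 4.12 (cv2) and the standard library are available. Lean on these libraries where they do the work, as an engineer would, in place of code of your own. Each camera call takes 0.05 s, during which the arm holds its last target. There are 200 camera calls.

TASK

One of the four identical flaps on the wiring duct has a broken catch under it: press gently with the shut fingertips on the ribbed rear end of one flap after another until you find the one that rocks. Push that flap all the way open, so that it stands upright or leans back and the electrician can get at the catch; do not force the sound flaps, grip nothing, and leave the loose things in front of the duct where they lie.

Things in the scene. Friction and masses are not known exactly. Their poses are not given: they have to be found in the camera images.
- duct: grey sheet-steel wiring duct fixed to the bench: a low box 124 mm deep (its x axis, away from the robot), 392 mm long (its y axis; plus an 18 mm foot at each end), 75 mm high. Origin: centre of its underside. In its top lie four identical blue sheet-metal flaps in a row along y, 92 mm apart, level with the top. A hidden catch carries the rear end of each; any one may be the broken one.
- flap_1 (a joint): turn of flap 1 (1 = left end, +y) about its pin: 0 shut, growing as the rear end sinks and the front edge rises; 1.57 upright, 2.0 on its stop. Sound catch: springs less than 0.06. Loose flap: tips under 2 to 6 N on the ribs and stays where left (stiff hinge). 98 mm front to rear, 73 wide, 3 thick; the opening in the top ends 41 mm behind the pin.
- flap_1_press (a point): centre of the three black 40 mm rubber press ribs on the rear end of flap 1, on its upper face, 75 mm above the bench when shut: press down here. The pin lies across the flap (along the duct's y), 26 mm in front of this point, 10 mm behind the duct's middle. Turns with the flap.
- flap_1_edge (a point): middle of the front edge of flap 1 (towards the robot), on the upper face, 59 mm in front of the pin. On a flap already tipped, this raised edge can be pushed back, away from the robot, to open it. Turns with the flap.
- flap_2 (a joint): turn of flap 2 (1 = left end, +y) about its pin: 0 shut, growing as the rear end sinks and the front edge rises; 1.57 upright, 2.0 on its stop. Sound catch: springs less than 0.06. Loose flap: tips under 2 to 6 N on the ribs and stays where left (stiff hinge). 98 mm front to rear, 73 wide, 3 thick; the opening in the top ends 41 mm behind the pin.
- flap_2_press (a point): centre of the three black 40 mm rubber press ribs on the rear end of flap 2, on its upper face, 75 mm above the bench when shut: press down here. The pin lies across the flap (along the duct's y), 26 mm in front of this point, 10 mm behind the duct's middle. Turns with the flap.
- flap_2_edge (a point): middle of the front edge of flap 2 (towards the robot), on the upper face, 59 mm in front of the pin. On a flap already tipped, this raised edge can be pushed back, away from the robot, to open it. Turns with the flap.
- flap_3 (a joint): turn of flap 3 (1 = left end, +y) about its pin: 0 shut, growing as the rear end sinks and the front edge rises; 1.57 upright, 2.0 on its stop. Sound catch: springs less than 0.06. Loose flap: tips under 2 to 6 N on the ribs and stays where left (stiff hinge). 98 mm front to rear, 73 wide, 3 thick; the opening in the top ends 41 mm behind the pin.
- flap_3_press (a point): centre of the three black 40 mm rubber press ribs on the rear end of flap 3, on its upper face, 75 mm above the bench when shut: press down here. The pin lies across the flap (along the duct's y), 26 mm in front of this point, 10 mm behind the duct's middle. Turns with the flap.
- flap_3_edge (a point): middle of the front edge of flap 3 (towards the robot), on the upper face, 59 mm in front of the pin. On a flap already tipped, this raised edge can be pushed back, away from the robot, to open it. Turns with the flap.
- flap_4 (a joint): turn of flap 4 (1 = left end, +y) about its pin: 0 shut, growing as the rear end sinks and the front edge rises; 1.57 upright, 2.0 on its stop. Sound catch: springs less than 0.06. Loose flap: tips under 2 to 6 N on the ribs and stays where left (stiff hinge). 98 mm front to rear, 73 wide, 3 thick; the opening in the top ends 41 mm behind the pin.
- flap_4_press (a point): centre of the three black 40 mm rubber press ribs on the rear end of flap 4, on its upper face, 75 mm above the bench when shut: press down here. The pin lies across the flap (along the duct's y), 26 mm in front of this point, 10 mm behind the duct's middle. Turns with the flap.
- flap_4_edge (a point): middle of the front edge of flap 4 (towards the robot), on the upper face, 59 mm in front of the pin. On a flap already tipped, this raised edge can be pushed back, away from the robot, to open it. Turns with the flap.
- hex_key: loose steel hexagon key, 34x92x10 mm, lying on the bench in front of the duct; origin at the centre of its underside. Leave it alone.
- wing_nut: loose bright wing nut, 17x35x18 mm, standing on the bench in front of the duct; origin at the centre of its underside. Leave it alone.
- fuse_box: loose small grey plastic box, 28x45x14 mm, on the bench in front of the duct; origin at the centre of its underside. Leave it alone.

How it is judged:
On the way:
1. a flap is pressed with the fingers and rocks on its pin (((value of joint flap_1 between 0.1 and 1.2 rad and contact force between the fingers and flap_1 above 0.3 N) or (value of joint flap_2 between 0.1 and 1.2 rad and contact force between the fingers and flap_2 above 0.3 N) or (value of joint flap_3 between 0.1 and 1.2 rad and contact force between the fingers and flap_3 above 0.3 N) or (value of joint flap_4 between 0.1 and 1.2 rad and contact force between the fingers and flap_4 above 0.3 N))), for 0.05 s.
At the end, for the whole second after the job is handed in: the loose flap stands open, turned at least 1.4 rad (80 degrees) and at rest; the three others are shut (under 0.06 rad); hex key, wing nut and small box lie within 15 mm of where they were (((value of joint flap_1 above 1.4 rad and velocity of joint flap_1 between -0.05 and 0.05 rad/s and value of joint each of flap_2, flap_3, flap_4 below 0.06 rad) or (value of joint flap_2 above 1.4 rad and velocity of joint flap_2 between -0.05 and 0.05 rad/s and value of joint each of flap_1, flap_3, flap_4 below 0.06 rad) or (value of joint flap_3 above 1.4 rad and velocity of joint flap_3 between -0.05 and 0.05 rad/s and value of joint each of flap_1, flap_2, flap_4 below 0.06 rad) or (value of joint flap_4 above 1.4 rad and velocity of joint flap_4 between -0.05 and 0.05 rad/s and value of joint each of flap_1, flap_2, flap_3 below 0.06 rad)) and distance of each of hex_key, wing_nut, fuse_box from where it was at the start of the episode below 0.015 m); the robot touches nothing.
It fails at once if a flap is pressed or pushed with more than 50 N (contact force between any of the fingers, the arm and flap_1 above 50 N or contact force between any of the fingers, the arm and flap_2 above 50 N or contact force between any of the fingers, the arm and flap_3 above 50 N or contact force between any of the fingers, the arm and flap_4 above 50 N).
It fails at once if a loose thing in front of the duct is lifted or moved more than 15 mm (distance of any of hex_key, wing_nut, fuse_box from where it was at the start of the episode above 0.015 m).
It also fails if it takes over 54 s, if anything falls off the work surface, if the arm or the gripper's body presses on something with over 40 N, if the wrist force passes 120 N, or if a joint passes its speed limit or range.

## Working session

There is one attempt and no reset: what is moved stays moved. The work goes in short steps, Python scripts to look and compute and a tool call to move; the robot and the scene stay as the last step left them, time stands still between calls to the robot, and variables do not carry over. Pictures are saved under pics/ and viewed, at most 10 in all, crops included, and the job is handed in when it is done.

Besides the shell and the picture viewer there is one more tool, called after "Emit:" in YAML: its name, and indented under it one key for each argument. apply_moves: Moves the arm, as the interface text tells. Its arguments: {"type":"object","properties":{"steps":{"type":"array","items":{"type":"array","items":{"type":"number"}}},"force":{"type":"number"}},"required":["steps"]}

```bash
mkdir -p pics
cat > h.py <<'E'
import numpy as np, cv2
from scipy.spatial.transform import Rotation as R
from bench import r
def cloud(c):
    h,w=c["z_map"].shape; f=h/2/np.tan(np.radians(c["fovy"])/2)
    K=np.array([[f,0,c["cx"]],[0,f,c["cy"]],[0,0,1.]])
    u,v=np.meshgrid(np.arange(w),np.arange(h))
    p=np.stack([u,v],-1).reshape(-1,1,2).astype(float)
    d=np.hypot(*((p[:,0]-[c["cx"],c["cy"]])/f).T); s=d.copy()
    for _ in range(30): s=d/(1+c["k1"]*s*s)
    n=(p[:,0]-[c["cx"],c["cy"]])/f*(s/np.maximum(d,1e-9))[:,None]
    P=np.c_[n,np.ones(len(n))]*c["z_map"].reshape(-1,1)
    return (R.from_quat(c["orientation"]).apply(P)+c["position"]).reshape(h,w,3)
E
python3 - <<'E'
from h import *
s=r.read_state(); print(s["time"],s["ee_pos"],s["eef_rot"],s["ft_force"],s["width"])
for n in("top","side"):
    c=r.camera(n); print(n,c["position"],c["orientation"],c["fovy"],c["k1"])
    cv2.imwrite(f"pics/{n}.png",c["pixels"][...,::-1]); X=cloud(c); np.save(n+".npy",X)
    hsv=cv2.cvtColor(c["pixels"],cv2.COLOR_RGB2HSV)
    m=cv2.inRange(hsv,(95,80,40),(130,255,255))
    k,l,st,ce=cv2.connectedComponentsWithStats(m)
    for i in range(1,k):
        if st[i,4]>300: print(st[i],ce[i].round(),np.median(X[l==i],0).round(4))
E
```

```text
0.0 [0.269923   0.56330042 0.22177635] [ 2.21556767e-01  9.75147240e-01 -6.69992879e-04 -1.04841448e-04] [-0.08359752  0.42956652 -0.55786977] 0.08712055342932915
top [ 0.3458466  -0.0813187   0.93288865] [ 0.71265447 -0.69568707  0.07362048 -0.05218364] 47.546597228989356 -0.15285932681344874
[  122     0   365   168 23738] [308.  77.] [ 0.846  -0.0795  0.0473]
[106 174  37  33 685] [129. 191.] [0.55   0.1963 0.1317]
[ 377  181   50   63 2516] [401. 212.] [ 0.5403 -0.2332  0.0743]
[ 321  184   50   64 2624] [345. 216.] [ 0.531  -0.1418  0.0743]
[ 264  188   50   64 2649] [289. 220.] [ 0.5215 -0.0509  0.0744]
[ 208  192   48   64 2614] [232. 225.] [0.5115 0.04   0.0744]
side [0.10511359 0.54186142 0.55849646] [-0.24954352  0.84134916 -0.46280727  0.12517611] 47.66502360834911 -0.02203861006951738
[    0    58   331   422 26448] [138. 242.] [ 0.8641 -0.0142  0.0493]
[ 300  190   64   29 1020] [332. 204.] [ 0.5404 -0.2291  0.0751]
[ 275  210   69   34 1279] [310. 226.] [ 0.5304 -0.1373  0.0752]
[ 246  234   75   39 1612] [284. 253.] [ 0.521  -0.0458  0.0752]
[ 212  261   82   46 2065] [254. 283.] [0.5109 0.0453 0.0752]
```

View pics/top.png

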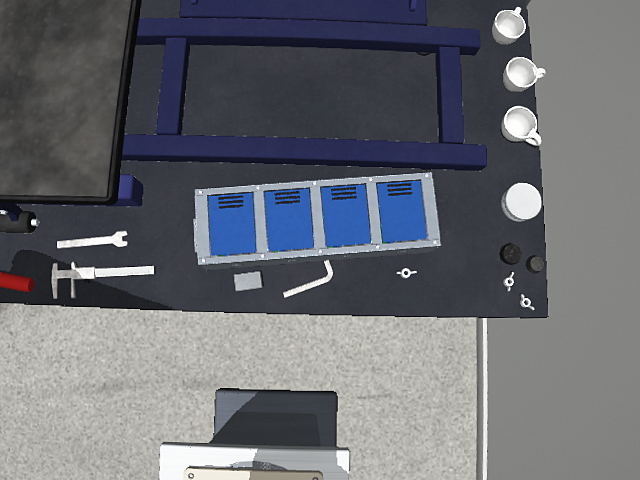

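View pics/side.png

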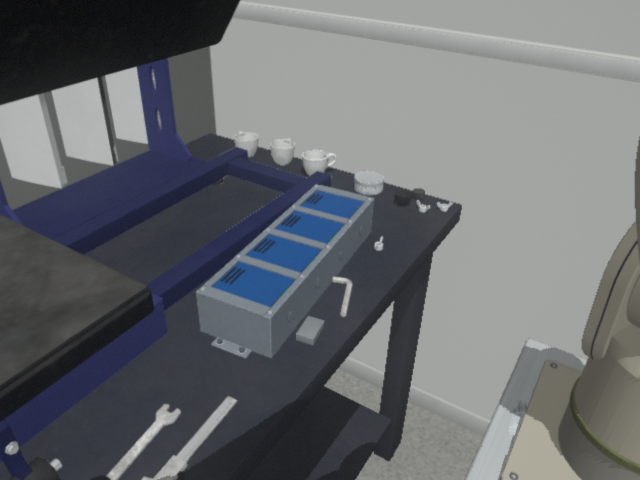

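The top view shows four flaps at columns 232–401, rows 190–245, with the ribs at the rear (row ≈200). The box, hex key and wing nut lie in front, at rows 270–285. A dark slab overhangs at the left (columns 0–130). The side view shows the same, with a low blue frame behind the duct.

Run:
```python
from h import *
X=np.load("top.npy"); im=cv2.imread("pics/top.png"); hsv=cv2.cvtColor(im,cv2.COLOR_BGR2HSV)
m=cv2.inRange(hsv,(95,80,40),(130,255,255))
cs=[]
for u,v in((232,225),(289,220),(345,216),(401,212)):
    w=np.zeros_like(m); w[v-36:v+36,u-27:u+27]=m[v-36:v+36,u-27:u+27]
    h=cv2.convexHull(cv2.findNonZero(w)); w[:]=0; cv2.fillPoly(w,[h],255)
    P=X[(w>0)&(X[...,2]>.06)]; c,sz,a=cv2.minAreaRect((P[:,:2]*1000).astype(np.float32)); cs.append(c); print(np.round(c,1),np.round(sz,1),round(a,1))
cs=np.array(cs); y=cs[0]-cs[3]; L=np.linalg.norm(y); y/=L; x=np.array([y[1],-y[0]])
print("pitch",L/3,"yaw",np.arctan2(x[1],x[0]))
print("press",(cs+36*x).round(1).tolist()); print("edge",(cs-49*x).round(1).tolist())
for u,v in((60,100),(125,150),(60,195),(150,40),(300,150),(450,150),(175,90),(520,200)): print(u,v,X[v,u].round(3))
S=np.load("side.npy")
for u,v in((100,60),(200,30),(60,300),(140,300),(270,215)): print("s",u,v,S[v,u].round(3))
for n,q in(("top",X),("side",S)):
    k=(q[...,2]>.15)&(q[...,0]>.3)&(q[...,2]<.9); print(n,k.sum(), np.percentile(q[k],[0,2,50,98,100],axis=0).round(3).tolist())
s=r.read_state()
print(R.from_quat(s["eef_rot"]).inv().apply(np.r_[cs[0]+36*x,150]-s["ee_pos"]*1000).round())
```

```text
[447.1  12.8] [259.3  96.1] 22.6
[459.7 -57.1] [231.6  73.2] 6.0
[ 464.4 -135.8] [ 87.8 245.7] 85.0
[ 459.9 -194.8] [109.7 302.4] 65.1
pitch 69.33589325215682 yaw 0.06139144125759164
press [[483.0, 15.0], [495.7, -54.9], [500.3, -133.6], [495.8, -192.6]]
edge [[398.2, 9.8], [410.8, -60.1], [415.5, -138.8], [411.0, -197.8]]
60 100 [0.684 0.308 0.167]
125 150 [0.644 0.237 0.047]
60 195 [0.532 0.286 0.169]
150 40 [0.866 0.22  0.03 ]
300 150 [ 0.65  -0.065  0.049]
450 150 [ 0.662 -0.326  0.043]
175 90 [0.758 0.159 0.045]
520 200 [ 0.58  -0.456  0.026]
s 100 60 [ 0.869 -0.03   0.327]
s 200 30 [ 0.86  -0.257  0.338]
s 60 300 [0.589 0.29  0.173]
s 140 300 [0.527 0.232 0.162]
s 270 215 [ 0.64  -0.17   0.047]
top 25881 [[0.524, -0.646, 0.15], [0.53, 0.208, 0.157], [0.693, 0.301, 0.171], [0.861, 0.421, 0.174], [0.929, 0.451, 0.186]]
side 70918 [[0.3, -0.65, 0.15], [0.321, -0.644, 0.154], [0.717, -0.254, 0.243], [1.162, 0.369, 0.422], [1.195, 0.408, 0.448]]
[-429. -402.   72.]
```

Run:
```python
from h import *
X=np.load("top.npy"); im=cv2.imread("pics/top.png"); hsv=cv2.cvtColor(im,cv2.COLOR_BGR2HSV)
m=cv2.inRange(hsv,(95,80,40),(130,255,255)); k,l=cv2.connectedComponents(m)
cs=[]
for u,v in((232,225),(289,220),(345,216),(401,212)):
    w=(l==l[v+8,u]).astype(np.uint8)
    h=cv2.convexHull(cv2.findNonZero(w)); w[:]=0; cv2.fillPoly(w,[h],255)
    P=X[(w>0)&(abs(X[...,2]-.075)<.006)]; c,sz,a=cv2.minAreaRect((P[:,:2]*1000).astype(np.float32)); cs.append(c); print(np.round(c,1),np.round(sz,1),round(a,1))
cs=np.array(cs); y=cs[0]-cs[3]; L=np.linalg.norm(y); y/=L; x=np.array([y[1],-y[0]])
print("pitch",L/3,"yaw",np.arctan2(x[1],x[0]))
print("press",(cs+36*x).round(1).tolist()); print("edge",(cs-49*x).round(1).tolist())
s=r.read_state()
print(R.from_quat(s["eef_rot"]).inv().apply(np.r_[cs[0]+36*x,150]-s["ee_pos"]*1000).round())
```

```text
[514.5  41. ] [99.3 72.7] 5.9
[523.7 -50.4] [102.9  73.2] 6.0
[ 533.5 -142.1] [103.1  73.2] 6.0
[ 541.9 -234.3] [101.5  74.6] 6.1
pitch 92.24653603318092 yaw 0.09914357858112482
press [[550.3, 44.6], [559.5, -46.8], [569.3, -138.5], [577.7, -230.8]]
edge [[465.7, 36.2], [475.0, -55.2], [484.8, -146.9], [493.1, -239.2]]
[-477. -347.   72.]
```

Emit:
apply_moves:
  steps:
    - [0,0,-0.1,-35,-25,0,-1]
    - [0,0,-0.55,-477,-347,0,-1]
    - [0,0,-0.55,-477,-347,0,-1]
    - [0,0,-0.55,-477,-347,0,-1]
    - [0,0,-0.55,-477,-347,0,-1]
    - [0,0,-0.55,-477,-347,0,-1]
    - [0,0,-0.55,-477,-347,0,-1]
    - [0,0,-0.55,-477,-347,0,-1]
    - [0,0,-0.55,-477,-347,0,-1]
    - [0,0,-0.55,-477,-347,0,-1]
    - [0,0,-0.55,-477,-347,0,-1]
    - [0,0,-0.55,-477,-347,0,-1]
    - [0,0,-0.55,-477,-347,0,-1]
    - [0,0,-0.55,-477,-347,0,-1]
    - [0,0,-0.55,-477,-347,0,-1]
    - [0,0,-0.55,-477,-347,0,-1]
    - [0,0,-0.55,-477,-347,100,-1]
    - [0,0,-0.55,-477,-347,100,-1]
    - [0,0,-0.55,-477,-347,100,-1]
    - [0,0,-0.55,-477,-347,100,-1]

```text
time: 1.77
ee_pos: [0.5469, 0.0455, 0.118]
eef_rot: [-0.052, 0.999, -0.0, -0.004]
ft_force: [0.6, 1.1, 0.0]
width: 0.0004
grip_force: 0.0
```

Emit:
apply_moves:
  steps:
    - [0,0,0,-3,0,25,-1]
    - [0,0,0,-3,0,38,-1]
    - [0,0,0,-3,0,41,-1]
    - [0,0,0,-3,0,42,-1]
    - [0,0,0,-3,0,43,-1]
    - [0,0,0,-3,0,43,-1]

```text
time: 2.27
ee_pos: [0.554, 0.0453, 0.0809]
eef_rot: [-0.052, 0.999, 0.0, 0.001]
ft_force: [-0.3, -0.1, -0.8]
width: 0.0005
grip_force: 0.0
```

Emit:
apply_moves:
  steps:
    - [0,0,0,3,0,2,-1]
    - [0,0,0,3,0,3,-1]
    - [0,0,0,3,0,4,-1]
    - [0,0,0,3,0,5,-1]
    - [0,0,0,3,0,5,-1]

```text
time: 2.68
ee_pos: [0.5504, 0.0447, 0.0752]
eef_rot: [-0.052, 0.999, 0.0, 0.0]
ft_force: [-3.3, 0.2, 7.7]
width: 0.0003
grip_force: 3.5
```

Emit:
apply_moves:
  steps:
    - [0,0,0,0,0,1,-1]
    - [0,0,0,0,0,2,-1]
    - [0,0,0,0,0,2,-1]

```text
time: 2.93
ee_pos: [0.5505, 0.0447, 0.0746]
eef_rot: [-0.051, 0.999, 0.0, 0.0]
ft_force: [-10.6, -0.7, 22.7]
width: 0.0004
grip_force: 11.3
```

Emit:
apply_moves:
  steps:
    - [0,0,0,0,0,-20,-1]
    - [0,0,0,0,-40,-20,-1]
    - [0,0,0,0,-80,-20,-1]
    - [0,0,0,0,-92,-20,-1]
    - [0,0,0,0,-92,-10,-1]
    - [0,0,0,0,-92,-6,-1]
    - [0,0,0,0,-92,-4,-1]
    - [0,0,0,0,-92,-3,-1]
    - [0,0,0,0,-92,-2,-1]
    - [0,0,0,0,-92,-2,-1]
    - [0,0,0,0,-92,-2,-1]

```text
time: 3.85
ee_pos: [0.56, -0.0462, 0.0746]
eef_rot: [-0.052, 0.999, 0.0, 0.0]
ft_force: [0.6, -0.8, 0.5]
width: 0.0003
grip_force: 0.0
```

Emit:
apply_moves:
  steps:
    - [0,0,0,0,0,1,-1]
    - [0,0,0,0,0,2,-1]
    - [0,0,0,0,0,2,-1]
    - [0,0,0,0,0,2,-1]

```text
time: 4.18
ee_pos: [0.5601, -0.0464, 0.0727]
eef_rot: [-0.052, 0.999, 0.0, 0.0]
ft_force: [0.6, 2.0, 2.3]
width: 0.0004
grip_force: 1.4
```

Softer than flap 1; press a little further.

Emit:
apply_moves:
  steps:
    - [0,0,0,0,0,1,-1]
    - [0,0,0,0,0,2,-1]
    - [0,0,0,0,0,3,-1]
    - [0,0,0,0,0,3,-1]

```text
time: 4.52
ee_pos: [0.5598, -0.0468, 0.0694]
eef_rot: [-0.052, 0.999, 0.0, 0.0]
ft_force: [0.2, 3.0, 3.5]
width: 0.0007
grip_force: 1.5
```

Emit:
apply_moves:
  steps:
    - [0,0,0,1,0,2,-1]
    - [0,0,0,2,0,4,-1]
    - [0,0,0,2,0,6,-1]
    - [0,0,0,2,0,8,-1]
    - [0,0,0,2,0,10,-1]
    - [0,0,0,2,0,10,-1]

```text
time: 5.02
ee_pos: [0.5575, -0.0476, 0.059]
eef_rot: [-0.051, 0.999, -0.0, -0.0]
ft_force: [1.0, 0.7, 2.7]
width: 0.0003
grip_force: 1.2
```

Emit:
apply_moves:
  steps:
    - [0,0,0,0,0,2,-1]
    - [0,0,0,0,0,4,-1]
    - [0,0,0,0,0,6,-1]
    - [0,0,0,0,0,8,-1]
    - [0,0,0,0,0,8,-1]

```text
time: 5.43
ee_pos: [0.5574, -0.0471, 0.0509]
eef_rot: [-0.052, 0.999, -0.0, -0.0]
ft_force: [2.7, -0.0, 1.2]
width: 0.0006
grip_force: 0.8
```

Run:
```python
from h import *
c=r.camera("side"); p=c["pixels"][120:360,140:460,::-1]
cv2.imwrite("pics/s2.png",cv2.resize(p,None,fx=2.4,fy=2.4))
```

```text
(no output)
```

View pics/s2.png

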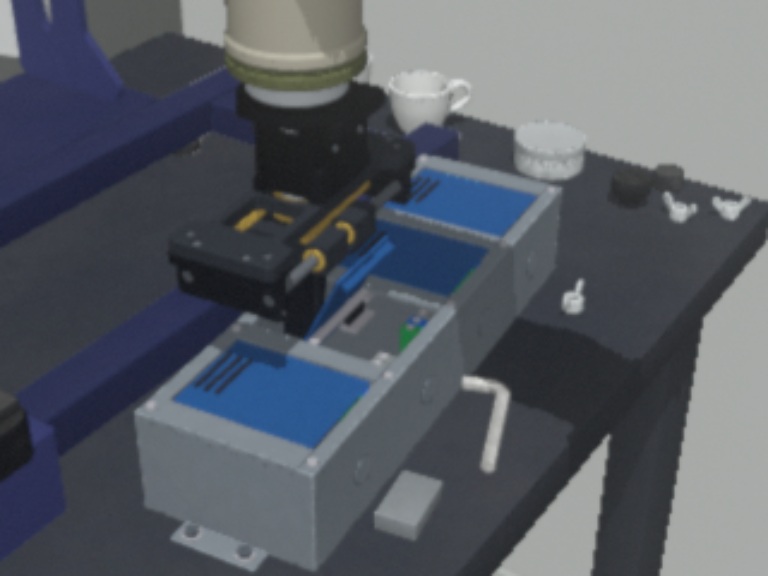

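Flap 2 is tipped to about 1 rad, with its front edge raised and the duct's inside visible. The loose things (key at 490,420; box at 410,505; nut at 573,298) lie untouched. I'll lift, go round to the front and push the edge back.

Emit:
apply_moves:
  steps:
    - [0,0,0,0,0,-20,-1]
    - [0,0,0,0,0,-60,-1]
    - [0,0,0,0,0,-100,-1]
    - [0,0,0,0,0,-110,-1]
    - [0,0,0,40,0,-110,-1]
    - [0,0,0,80,0,-110,-1]
    - [0,0,0,100,0,-110,-1]
    - [0,0,0,100,0,-110,-1]
    - [0,0,0,100,0,-90,-1]
    - [0,0,0,100,0,-65,-1]
    - [0,0,0,100,0,-61,-1]
    - [0,0,0,100,0,-61,-1]

```text
time: 6.48
ee_pos: [0.4572, -0.0573, 0.1112]
eef_rot: [-0.052, 0.999, -0.0, -0.002]
ft_force: [-0.0, 0.4, 0.0]
width: 0.0004
grip_force: 0.0
```

Emit:
apply_moves:
  steps:
    - [0,0,0,-10,0,0,-1]
    - [0,0,0,-20,0,0,-1]
    - [0,0,0,-27,0,0,-1]
    - [0,0,0,-33,0,0,-1]
    - [0,0,0,-38,0,0,-1]
    - [0,0,0,-43,0,0,-1]
    - [0,0,0,-48,0,0,-1]
    - [0,0,0,-53,0,0,-1]
    - [0,0,0,-58,0,0,-1]
    - [0,0,0,-62,0,0,-1]
    - [0,0,0,-66,0,0,-1]
    - [0,0,0,-69,0,0,-1]
    - [0,0,0,-69,0,0,-1]

```text
time: 7.57
ee_pos: [0.5274, -0.0502, 0.1124]
eef_rot: [-0.052, 0.999, -0.0, 0.0]
ft_force: [-0.5, 0.6, 0.8]
width: 0.0006
grip_force: 0.0
```

Emit:
apply_moves:
  steps:
    - [0,0,0,-3,0,0,-1]
    - [0,0,0,-6,0,0,-1]
    - [0,0,0,-7,0,0,-1]
    - [0,0,0,-7,0,0,-1]

```text
time: 7.9
ee_pos: [0.5342, -0.0495, 0.1125]
eef_rot: [-0.052, 0.999, 0.0, 0.0]
ft_force: [-0.3, 1.1, 0.4]
width: 0.0004
grip_force: 0.2
```

Emit:
apply_moves:
  steps:
    - [0,0,0,20,0,0,-1]
    - [0,0,0,60,0,0,-1]
    - [0,0,0,70,0,-40,-1]
    - [0,0,0,70,0,-80,-1]
    - [0,0,0,70,0,-120,-1]
    - [0,0,0,110,0,-130,-1]
    - [0,0,0,130,0,-130,-1]
    - [0,0,0,130,0,-130,-1]
    - [0,0,0,130,0,-130,-1]

```text
time: 8.65
ee_pos: [0.4046, -0.063, 0.2432]
eef_rot: [-0.051, 0.999, 0.001, 0.001]
ft_force: [-0.9, 0.9, -0.3]
width: 0.0002
grip_force: 0.0
```

Run:
```python
from h import *
c=r.camera("side"); p=c["pixels"][120:360,140:460,::-1]
cv2.imwrite("pics/s3.png",cv2.resize(p,None,fx=2.4,fy=2.4))
```

```text
(no output)
```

View pics/s3.png

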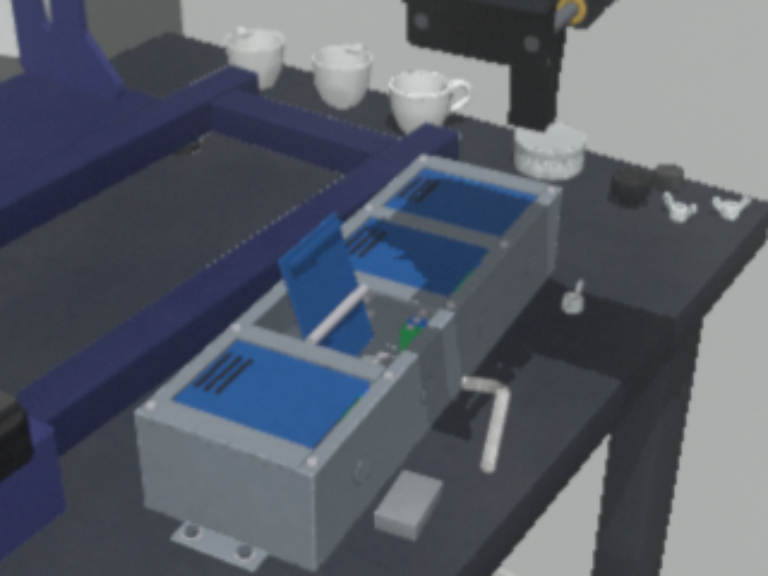

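The flap leans back past upright (edge at 310,240 behind the pin at 335,315), the other three are shut, and the loose things are unmoved.

```bash
python3 -c "
from bench import r
print(r.close_job())"
```

```text
the job is handed in; nothing more can be done
None
```

Flap 2 has the broken catch (it tipped under about 3 N); I pushed it past upright, left the other flaps shut and the loose things alone, and handed the job in at about 9 s (no verdict came back; flaps 3 and 4 were not pressed).

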